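# Send the round-headed room fob down the twisted return chute

## Robot

A 7-joint arm with a two-finger parallel gripper is mounted at the origin on the work surface. World frame = base frame: x ahead of the robot, y to its left, z up, the work surface at z = 0. Lengths are in m, angles in rad, forces in N, time in s.
With the tool pointing down it reaches from about 0.4 to 0.75 m from the base axis. Payload 19.5 kg.
Tool frame: the origin (TCP) lies midway between the tips of the shut fingers; the grasp point (between the pads) lies 19 mm behind it; z points along the fingers, y is the line along which they close (so a half turn about z gives the same grasp; the last joint's range is limited). The gripper opens to 85 mm and grips with 20 to 120 N. Pads are 22 mm wide; open, the fingers measure 114 mm over their backs; the gripper's body (76 mm by 85 mm) begins 54 mm behind the grasp point. The pads swing forward as they close: fully open they stand 13 mm farther back than shut.
Start: joints at [-1.374, 0.707, -0.028, 1.485, 0.022, 0.951, -0.075], TCP at [0.136, 0.559, 0.231] pointing down, gripper open.
Joint ranges: [-2.71, 2.71], [-0.32, 2.16], [-1.57, 1.52], [0, 2.45], [-1.46, 4.6], [0, 2.02], [-2.83, 2.83]. Speed limits (rad/s): [1.89, 1.89, 2.57, 2.57, 3.01, 3.01, 3.01].

## Interface

Orientations are given as a unit quaternion [w, x, y, z].
In Python, from bench import manip gives the robot as it stands.
- The arm moves only by the shell command python3 -m crank 'ROWS' [FORCE]. ROWS is JSON, a list of rows, each an object of numbers: "dx", "dy", "dz": the shift along the tool's x, y, z in mm; "wx", "wy", "wz": the turn, a rotation vector about the tool's x, y, z in rad; "fingers": the opening, from 0 (shut) to 1 (fully open). In form: [{"dx": .., "dy": .., "dz": .., "wx": .., "wy": .., "wz": .., "fingers": ..}, ...]. A call has 1 to 12 rows; each row shifts and turns the commanded pose from where the row before left it, along the tool's axes as they then stand; what a row does not reach is not made up. A row lasts 1/12 s, in which the tool goes at most 41.7 mm and 7.16 degrees, less where a joint would pass 70% of its speed; a pose out of reach is approached as far as the arm can. A call with a gripper value outside its range is refused whole. The fingers move at their own pace and stop on an object; FORCE is the grip in N (left out, the last holds). Time passes only in rows, so rows that do not move let the fingers close. It gives the time, the measured TCP pose, the force, the opening and the grip force at its end, in the units of the state.
- manip.state(): the state, without advancing time (a new reading comes with each control period).
- manip.snapshot(name): name is "scene" or "top" or "wrist"; returns the picture (420x560x3 uint8, red, green, blue); there is no depth.
- manip.camera_params(name): a dict with "mtx" (3x3 intrinsics, pixels), "rvec" (rotation vector, rad) and "tvec" (3), from world to camera coordinates, as OpenCV has them; the wrist camera has in their place "hand_eye" (4x4, takes a point from camera to tool coordinates, whose origin is the TCP and whose axes are the flange's). Camera axes: x right, y down, z forward; pixel columns grow to the right and rows downward; lengths in m; the calibration is good to about 2 mm. A picture is of the moment at which its call begins: read the wrist's pose just before it. camera_params takes no time and is no camera call.
- manip.job_done(): hands the job in; it is judged then, once.
Trained networks look in the newest picture that a camera, given by its name, has taken for a name from the list of things; names that differ only in an ending like _2 or _b are one class to them, and where a whole thing is asked for, a point or a joint stands for the part that bears it (a point fixed in the world has none). Each returns a list of dicts, best first, with "score" (0 to 1); they miss things now and then, are a little off and sometimes report something else, mostly with a low value. They report only what shows in the picture. A call takes as long as a camera call. They do not tell look-alikes from the thing itself.
- manip.look_for(camera, name): "location" ([x, y, z] in m, in the coordinates of the camera as it stood for that picture, good to about 4 mm: the middle of the surface that is visible of it).
- manip.trace(camera, name): "region" (420x560 bool, what is visible of it).
- manip.place_of(camera, name): "location" ([x, y, z] in m, in the coordinates of the camera as it stood for that picture, good to about 4 mm: a listed point, or the origin of a listed thing).
The state is a dict: "t": time; "q": joint angles; "qvel": joint speeds; "joint_efforts": joint torques, N m; "eef_pos": TCP position; "eef_rot": TCP orientation; "ft_force": force on the tool from outside, world axes, zero at the start; "wrist_torque": the same for the moment, N m; "grip_width": finger opening in m; "gripper_force": force on a finger pad.
Only numpy, scipy, OpenCV 4.12 (cv2) and the standard library are available. Lean on these libraries where they do the work, as an engineer would, in place of code of your own. Each camera call takes 0.05 s, during which the arm holds its last target. There are 200 camera calls.

## Task

A guest has left the round-headed wooden room fob lying on the console: send it back through the wire fob chute. Feed it, round head first, into the mouth at the chute's high end without ramming it, feel its head come to rest on the guide's rods inside and only then let go, so that the twisted guide turns it half over and it ends up lying in the catch tray at the low end, metal plate up. Leave the square-headed fob, the bowl, the coin tray and the mint tin where they are.

Things in the scene. Friction and masses are not known exactly. Their poses are not given: they have to be found in the camera images.
- fob: Round-headed room fob: flat dark wooden paddle 9 mm thick, 30 g, head 38 mm across, straight tail 14 mm wide, 74 mm long over all. Lies flat, bare wood up; a metal plate 25 mm across is let into the head's underside. Origin: centre of the head on the plate's side (the underside). x points from tail to head, z away from the plate (up at the start).
- fob_head (a point): Centre of the round head, halfway through its thickness (4.5 mm over the origin).
- fob_tail (a point): End of the tail, halfway through its thickness, 55 mm behind fob_head.
- fob_grip (a point): A good place to hold the tail, 40 mm behind fob_head, halfway through its thickness. The tail's straight sides are free to hold from 19 to 55 mm behind fob_head.
- square_fob: Another room fob, of the same wood and thickness, but with a square head 34 mm wide (72 mm long over all). Stays where it lies.
- chute: The fob return, standing fast on the console: a wooden base board 105 mm wide with posts that carry the wire guide, its mouth at the high end and a catch tray at the low end, 303 mm long from mouth to tray end. Origin: on the console, straight below the centre of the mouth, which is 217 mm up. x points level along the board from the mouth to the tray, z up.
- guide: Wire guide of the chute: a flat slot caged by ten polished 5 mm steel rods. Origin: centre of the mouth. x runs down the slope along the guide, 40 degrees below level; y level across the slot; z square to the slope, upward. The slot is 41 mm wide (y) by 19 mm high (z); its mouth flares to 51 by 29 mm over the first 12 mm, inside an oval rim hoop 65 by 43 mm over all.
- exit (a point): Centre of the guide's low end, x = 232 mm in the guide's frame. The slot is straight from the mouth to 50 mm, then makes half a turn about its x axis up to 220 mm; beyond the exit bent rods lead to the tray. A fob let go with its head in the mouth slides all the way down by itself.
- tray (a point): Centre of the catch tray's steel floor, 247 mm along the chute's x from its origin, 28 mm over the console. The floor is 100 mm long and 70 mm wide and slopes down at 18 degrees away from the guide to an end wall, between wooden side walls whose top is 64 mm over the console; open at the top. The fob comes to rest on it against the end wall.
- bowl: Black ceramic bowl, 170 mm across and 65 mm high; origin under its centre.
- coin_tray: Clear acrylic tray with coins, 160 by 110 by 22 mm high; origin under its centre.
- mint_tin: Blue plastic mint tin with a latch, 62 by 96 by 22 mm high; origin under its centre.
There are look-alikes about, which are no part of the job. Leave any blue or pink look-alike of the fob alone.

How it is judged:
By the outcome, as a careful person would: the job done as asked, in the order asked, and still so for the second after the job is handed in, with the robot touching nothing.
It also fails if it takes over 43 s, if anything falls off the work surface, if the arm or the gripper's body presses on something with over 40 N, if the wrist force passes 120 N, or if a joint passes its speed limit or range.

## Working session

There is one attempt and no reset: what is moved stays moved. The work goes in short steps, Python scripts to look and compute and a shell command to move; the robot and the scene stay as the last step left them, time stands still between calls to the robot, and variables do not carry over. Pictures are saved under pics/ and viewed, at most 10 in all, crops included, and the job is handed in when it is done.

```bash
mkdir -p pics; ls; cat > h.py <<'E'
import numpy as np, cv2
from bench import manip
from scipy.spatial.transform import Rotation as R
def q2R(q): return R.from_quat([q[1],q[2],q[3],q[0]])
def snap(cam,fn=None):
    s=manip.state(); im=manip.snapshot(cam)
    if fn: cv2.imwrite('pics/'+fn,im[:,:,::-1])
    return s,im
def c2w(cam,p,s=None):
    c=manip.camera_params(cam); p=np.array(p)
    if cam=='wrist':
        H=np.array(c['hand_eye']); return q2R(s['eef_rot']).apply(H[:3,:3]@p+H[:3,3])+s['eef_pos']
    M=cv2.Rodrigues(np.array(c['rvec'],float))[0]; return M.T@(p-np.array(c['tvec']).ravel())
E
python3 - <<'E'
from h import *
print(manip.state())
for cam in('scene','top'):
    s,im=snap(cam,cam+'0.png')
    for n in('fob_head','fob_tail','fob_grip','square_fob','chute','guide','exit','tray','bowl','coin_tray','mint_tin'):
        print(cam,n,[(np.round(c2w(cam,d['location'],s),3).tolist(),round(d['score'],2)) for d in manip.place_of(cam,n)[:4]])
E
```

```text
pics
{'t': 0.0, 'q': array([-1.3737019 ,  0.70710664, -0.0276006 ,  1.48500783,  0.0219966 ,
        0.95085506, -0.07547501]), 'qvel': array([-0.00097696,  0.00168328, -0.0003639 ,  0.00193405, -0.00051982,
        0.00097813, -0.00063639]), 'joint_efforts': array([-2.56370386e-04, -8.83207941e+01,  1.23475503e+00, -2.36166072e+01,
        1.68738031e-02,  6.57082972e-03, -1.23360880e-05]), 'eef_pos': array([0.13595224, 0.55843262, 0.23082342]), 'eef_rot': array([-4.35330324e-05,  1.19108353e-01,  9.92881117e-01, -5.35472159e-04]), 'ft_force': array([-0.65679319, -0.35912464, -0.16709187]), 'wrist_torque': array([-0.0019319 , -0.03733097,  0.01488854]), 'gripper_force': 0.0, 'grip_width': 0.08526556357862726}
scene fob_head [([0.645, -0.066, 0.004], 0.75), ([0.521, -0.154, 0.006], 0.67)]
scene fob_tail [([0.627, -0.015, 0.006], 0.77), ([0.756, -0.233, 0.009], 0.65), ([0.469, -0.143, 0.002], 0.65), ([0.596, -0.192, 0.004], 0.48)]
scene fob_grip [([0.607, -0.182, 0.005], 0.67), ([0.482, -0.144, 0.005], 0.64), ([0.75, -0.218, 0.012], 0.58), ([0.635, -0.03, 0.006], 0.56)]
scene square_f
[... 506 characters left out ...]
0.003], 0.57), ([0.73, -0.179, 0.002], 0.51)]
top fob_tail [([0.753, -0.232, 0.008], 0.6), ([0.631, -0.016, 0.001], 0.53), ([0.468, -0.139, 0.011], 0.47)]
top fob_grip [([0.75, -0.221, 0.005], 0.65), ([0.636, -0.029, 0.009], 0.52), ([0.606, -0.182, 0.005], 0.42), ([0.482, -0.15, 0.002], 0.42)]
top square_fob [([0.489, -0.275, 0.004], 0.54), ([0.64, -0.153, 0.001], 0.52), ([0.357, 0.158, 0.032], 0.38)]
top chute [([0.603, 0.15, -0.001], 0.82)]
top guide [([0.602, 0.151, 0.215], 0.7)]
top exit [([0.43, 0.155, 0.067], 0.57)]
top tray [([0.354, 0.156, 0.033], 0.56)]
top bowl [([0.526, -0.452, -0.002], 0.81)]
top coin_tray [([0.57, 0.484, -0.002], 0.92)]
top mint_tin [([0.763, 0.032, 0.0], 0.97)]
```

View pics/top0.png

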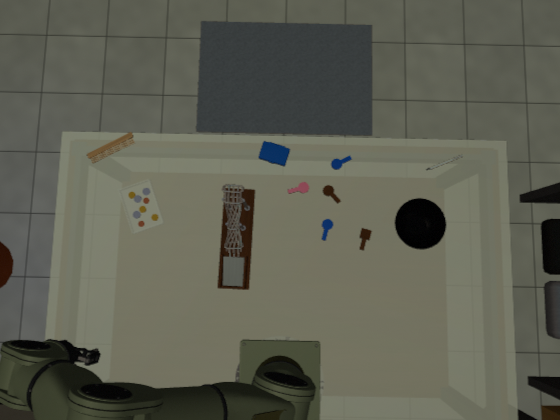

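View pics/scene0.png

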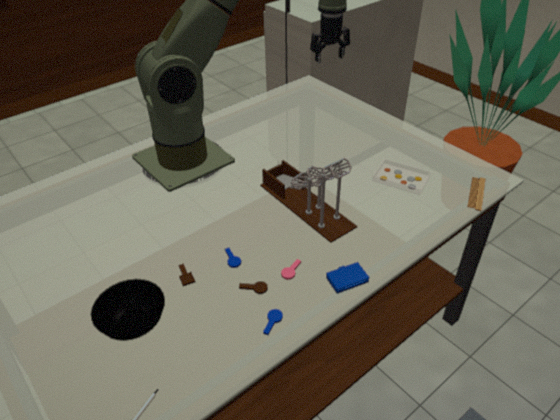

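```bash
python3 - <<'E'
from h import *
for cam in('top','scene'):
    c=manip.camera_params(cam); P=np.array([[.646,-.068,.009],[.522,-.155,.009],[.636,-.156,.009],[.73,-.179,.009],[.489,-.277,.009],[.602,.149,.217],[.355,.158,.03]])
    print(cam,np.round(cv2.projectPoints(P,np.array(c['rvec'],float),np.array(c['tvec'],float),np.array(c['mtx']),None)[0][:,0]).tolist())
E
```

```text
top [[303.0, 187.0], [328.0, 224.0], [329.0, 190.0], [335.0, 164.0], [364.0, 234.0], [233.0, 188.0], [234.0, 271.0]]
scene [[289.0, 272.0], [234.0, 262.0], [260.0, 287.0], [276.0, 314.0], [189.0, 277.0], [340.0, 168.0], [283.0, 181.0]]
```

The top picture shows the brown round fob with its head at pixel (329,190) and its tail down-right. The square fob is at (364,234), and the blue and pink look-alikes are at (328,226), (340,162) and (300,187). The chute's mouth is at (233,188) and its tray at (234,271). In the scene picture the target is at (260,287), so the networks agree.

```bash
cat >> h.py <<'E'
def plan(pos,Rt=None,s=None):
    """print tool-frame shift (mm) to pos, and the turn (rotvec, rad, tool axes) to Rt"""
    s=s or manip.state(); Rc=q2R(s['eef_rot'])
    d=Rc.inv().apply(np.array(pos)-s['eef_pos'])*1000; n=np.linalg.norm(d)
    print('t',round(s['t'],2),'pos',np.round(s['eef_pos'],4),'q',np.round(s['q'],2),'F',np.round(s['ft_force'],1),'w',round(s['grip_width'],4))
    print(' shift',np.round(d,1),'rows',round(n/41.7,1))
    if Rt is not None:
        w=(Rc.inv()*Rt).as_rotvec(); print(' turn',np.round(w,3),'rows',round(np.linalg.norm(w)/.125,1))
def frame(x,z):
    x=np.array(x,float);z=np.array(z,float);z/=np.linalg.norm(z);x-=z*(x@z);x/=np.linalg.norm(x)
    return R.from_matrix(np.c_[x,np.cross(z,x),z])
E
python3 - <<'E'
from h import *
a=np.radians(41); Rt=frame([np.cos(a),np.sin(a),0],[0,0,-1])
plan([.45,.1,.34],Rt); s=dict(manip.state()); s['eef_pos']=np.array([.45,.1,.34]); plan([.61,-.175,.2],Rt,s)
E
```

```text
t 1.2 pos [0.136  0.5587 0.2313] q [-1.37  0.71 -0.03  1.48  0.02  0.95 -0.08] F [ 0.1 -0.   0.8] w 0.0853
 shift [-413.6 -371.4 -108.7] rows 13.6
 turn [-0.     0.     2.187] rows 17.5
t 1.2 pos [0.45 0.1  0.34] q [-1.37  0.71 -0.03  1.48  0.02  0.95 -0.08] F [ 0.1 -0.   0.8] w 0.0853
 shift [-220.5 -229.3  140. ] rows 8.3
 turn [-0.     0.     2.187] rows 17.5
```

```bash
python3 -m crank '[{"dz":-38},{"dz":-38},{"dx":-27,"dy":-24,"dz":-5},{"dx":-27,"dy":-24,"dz":-5},{"dx":-27,"dy":-24,"dz":-5},{"dx":-27,"dy":-24,"dz":-5},{"dx":-27,"dy":-24,"dz":-5},{"dx":-27,"dy":-24,"dz":-5},{"dx":-27,"dy":-24},{"dx":-27,"dy":-24},{"dx":-27,"dy":-24},{"dx":-27,"dy":-24}]'
python3 -m crank '[{"dx":-27,"dy":-24},{"dx":-27,"dy":-24},{"dx":-27,"dy":-24},{"dx":-27,"dy":-27},{"dx":-27,"dy":-27},{"dx":-27,"dy":-27},{"dx":-27,"dy":-27},{"dx":-27,"dy":-27},{"dx":-27,"dy":-27},{"dx":-27,"dy":-27},{"dx":-27,"dy":-27},{"dx":-27,"dy":-27}]'
python3 -m crank '[{"wz":0.12},{"wz":0.12},{"wz":0.12},{"wz":0.12},{"wz":0.12},{"wz":0.12},{"wz":0.12},{"wz":0.12},{"wz":0.12},{"wz":0.12},{"wz":0.12},{"wz":0.12}]'
python3 - <<'E'
from h import *
a=np.radians(41); Rt=frame([np.cos(a),np.sin(a),0],[0,0,-1])
plan([.61,-.175,.2],Rt)
E
```

```text
t 1.2 pos [0.136  0.5587 0.2313] q [-1.37  0.71 -0.03  1.48  0.02  0.95 -0.08] F [ 0.1 -0.   0.8] w 0.0853
 shift [-634.1 -600.7   31.3] rows 21.0
 turn [-0.     0.     2.187] rows 17.5schema error: expected keys dx, dy, dz, wx, wy, wz, fingers
schema error: expected keys dx, dy, dz, wx, wy, wz, fingers
schema error: expected keys dx, dy, dz, wx, wy, wz, fingers
```

```bash
python3 -m crank '[{"dx":0,"dy":0,"dz":-38,"wx":0,"wy":0,"wz":0,"fingers":1},{"dx":0,"dy":0,"dz":-38,"wx":0,"wy":0,"wz":0,"fingers":1},{"dx":-27,"dy":-24,"dz":-5,"wx":0,"wy":0,"wz":0,"fingers":1},{"dx":-27,"dy":-24,"dz":-5,"wx":0,"wy":0,"wz":0,"fingers":1},{"dx":-27,"dy":-24,"dz":-5,"wx":0,"wy":0,"wz":0,"fingers":1},{"dx":-27,"dy":-24,"dz":-5,"wx":0,"wy":0,"wz":0,"fingers":1},{"dx":-27,"dy":-24,"dz":-5,"wx":0,"wy":0,"wz":0,"fingers":1},{"dx":-27,"dy":-24,"dz":-5,"wx":0,"wy":0,"wz":0,"fingers":1},{"dx":-27,"dy":-24,"dz":0,"wx":0,"wy":0,"wz":0,"fingers":1},{"dx":-27,"dy":-24,"dz":0,"wx":0,"wy":0,"wz":0,"fingers":1},{"dx":-27,"dy":-24,"dz":0,"wx":0,"wy":0,"wz":0,"fingers":1},{"dx":-27,"dy":-24,"dz":0,"wx":0,"wy":0,"wz":0,"fingers":1}]'
python3 - <<'E'
from h import *
a=np.radians(41); Rt=frame([np.cos(a),np.sin(a),0],[0,0,-1])
plan([.61,-.175,.2],Rt)
E
```

```text
t: 2.2
eef_pos: [0.3422, 0.26, 0.3375]
eef_rot: [0.0, 0.119, 0.993, 0.0]
ft_force: [1.1, -0.5, -0.3]
grip_width: 0.0855
gripper_force: 0.0
t 2.2 pos [0.3422 0.26   0.3375] q [-0.72  0.36 -0.01  1.77  0.    1.01  0.6 ] F [ 1.1 -0.5 -0.3] w 0.0855
 shift [-363.  -359.4  137.5] rows 12.7
 turn [ 1.000e-03 -0.000e+00  2.187e+00] rows 17.5
```

```bash
python3 -m crank '[{"dx":-28,"dy":-28,"dz":0,"wx":0,"wy":0,"wz":0,"fingers":1},{"dx":-28,"dy":-28,"dz":0,"wx":0,"wy":0,"wz":0,"fingers":1},{"dx":-28,"dy":-28,"dz":0,"wx":0,"wy":0,"wz":0,"fingers":1},{"dx":-28,"dy":-28,"dz":0,"wx":0,"wy":0,"wz":0,"fingers":1},{"dx":-28,"dy":-28,"dz":0,"wx":0,"wy":0,"wz":0,"fingers":1},{"dx":-28,"dy":-28,"dz":0,"wx":0,"wy":0,"wz":0,"fingers":1},{"dx":-28,"dy":-28,"dz":0,"wx":0,"wy":0,"wz":0,"fingers":1},{"dx":-28,"dy":-28,"dz":0,"wx":0,"wy":0,"wz":0,"fingers":1},{"dx":-28,"dy":-28,"dz":0,"wx":0,"wy":0,"wz":0,"fingers":1},{"dx":-28,"dy":-28,"dz":0,"wx":0,"wy":0,"wz":0,"fingers":1},{"dx":-28,"dy":-28,"dz":0,"wx":0,"wy":0,"wz":0,"fingers":1},{"dx":-28,"dy":-28,"dz":0,"wx":0,"wy":0,"wz":0,"fingers":1}]'
python3 -m crank '[{"dx":0,"dy":0,"dz":12,"wx":0,"wy":0,"wz":0.124,"fingers":1},{"dx":0,"dy":0,"dz":12,"wx":0,"wy":0,"wz":0.124,"fingers":1},{"dx":0,"dy":0,"dz":12,"wx":0,"wy":0,"wz":0.124,"fingers":1},{"dx":0,"dy":0,"dz":12,"wx":0,"wy":0,"wz":0.124,"fingers":1},{"dx":0,"dy":0,"dz":12,"wx":0,"wy":0,"wz":0.124,"fingers":1},{"dx":0,"dy":0,"dz":12,"wx":0,"wy":0,"wz":0.124,"fingers":1},{"dx":0,"dy":0,"dz":12,"wx":0,"wy":0,"wz":0.124,"fingers":1},{"dx":0,"dy":0,"dz":12,"wx":0,"wy":0,"wz":0.124,"fingers":1},{"dx":0,"dy":0,"dz":12,"wx":0,"wy":0,"wz":0.124,"fingers":1},{"dx":0,"dy":0,"dz":12,"wx":0,"wy":0,"wz":0.124,"fingers":1},{"dx":0,"dy":0,"dz":12,"wx":0,"wy":0,"wz":0.124,"fingers":1},{"dx":0,"dy":0,"dz":0,"wx":0,"wy":0,"wz":0.124,"fingers":1}]'
python3 -m crank '[{"dx":0,"dy":0,"dz":0,"wx":0,"wy":0,"wz":0.124,"fingers":1},{"dx":0,"dy":0,"dz":0,"wx":0,"wy":0,"wz":0.124,"fingers":1},{"dx":0,"dy":0,"dz":0,"wx":0,"wy":0,"wz":0.124,"fingers":1},{"dx":0,"dy":0,"dz":0,"wx":0,"wy":0,"wz":0.124,"fingers":1},{"dx":0,"dy":0,"dz":0,"wx":0,"wy":0,"wz":0.124,"fingers":1},{"dx":0,"dy":0,"dz":0,"wx":0,"wy":0,"wz":0.08,"fingers":1},{"dx":0,"dy":0,"dz":0,"wx":0,"wy":0,"wz":0,"fingers":1},{"dx":0,"dy":0,"dz":0,"wx":0,"wy":0,"wz":0,"fingers":1}]'
python3 - <<'E'
from h import *
a=np.radians(41); Rt=frame([np.cos(a),np.sin(a),0],[0,0,-1])
plan([.61,-.175,.2],Rt)
s,im=snap('wrist','w1.png')
for n in('fob','fob_head','fob_tail','fob_grip'):
    print(n,[(np.round(c2w('wrist',d['location'],s),4).tolist(),round(d['score'],2)) for d in manip.place_of('wrist',n)[:4]])
E
```

```text
t: 3.2
eef_pos: [0.5891, -0.1463, 0.3374]
eef_rot: [0.0, 0.119, 0.993, 0.0]
ft_force: [1.3, 0.2, 0.9]
grip_width: 0.0854
gripper_force: 0.0
t: 4.2
eef_pos: [0.5879, -0.144, 0.2033]
eef_rot: [-0.001, 0.762, 0.648, -0.001]
ft_force: [-0.3, 0.7, -0.5]
grip_width: 0.0852
gripper_force: 0.0
t: 4.87
eef_pos: [0.5886, -0.1442, 0.2052]
eef_rot: [0.0, 0.936, 0.351, -0.0]
ft_force: [0.4, -0.1, -0.6]
grip_width: 0.0856
gripper_force: 0.0
t 4.87 pos [ 0.5886 -0.1442  0.2052] q [-0.09  0.87  0.63  1.41 -0.55  1.04 -0.2 ] F [ 0.4 -0.1 -0.6] w 0.0856
 shift [-4.1 37.3  5.2] rows 0.9
 turn [-0.     0.     0.002] rows 0.0
fob [([0.7345, -0.179, 0.0024], 0.93), ([0.6352, -0.1516, 0.0028], 0.86), ([0.5175, -0.1524, 0.0016], 0.74), ([0.649, -0.0635, -0.0035], 0.65)]
fob_head [([0.6399, -0.1501, 0.0037], 0.92), ([0.6463, -0.0716, 0.0101], 0.9), ([0.7304, -0.1829, 0.0048], 0.59), ([0.5178, -0.151, 0.0013], 0.57)]
fob_tail [([0.6302, -0.0138, 0.0013], 0.93), ([0.5965, -0.1933, 0.0048], 0.72), ([0.4656, -0.1393, 0.0104], 0.72), ([0.7547, -0.2286, 0.007], 0.71)]
fob_grip [([0.6094, -0.1827, 0.0073], 0.77), ([0.6319, -0.031, 0.0035], 0.7), ([0.4756, -0.1443, 0.0046], 0.7), ([0.7478, -0.2137, 0.0059], 0.68)]
```

View pics/w1.png

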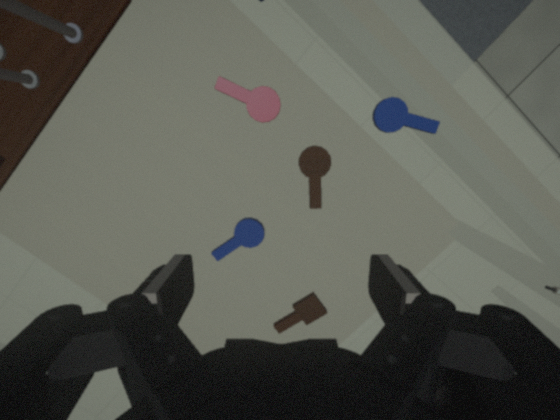

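The wrist view shows the brown fob with its head at (315,162) and tail end at (315,208), nearly aligned with the tool's x (image up). The square fob at (312,307) lies clear of it. I'll use the mask for a precise pose.

```bash
cat >> h.py <<'E'
def px2w(uv,s,z):
    c=manip.camera_params('wrist'); K=np.array(c['mtx'])
    r=np.linalg.inv(K)@np.array([uv[0],uv[1],1.]); o=c2w('wrist',[0,0,0],s); p=c2w('wrist',r,s)
    return o+(p-o)*(z-o[2])/(p[2]-o[2])
def fobpose(s,im,guess):
    """pose of brown blob nearest guess px: head centre, direction, tail"""
    f=im.astype(int); m=((f.sum(2)<200)&(f[:,:,0]>f[:,:,2]+8)).astype(np.uint8)
    n,l,st,ce=cv2.connectedComponentsWithStats(m)
    k=min([i for i in range(1,n) if st[i,4]>300],key=lambda i:np.hypot(*(ce[i]-guess)))
    mk=(l==k).astype(np.uint8); v,u=np.nonzero(mk)
    P=np.array([px2w((a,b),s,.009) for a,b in zip(u,v)])[:,:2]
    c=P.mean(0); _,_,V=np.linalg.svd(P-c); d=V[0]; t=(P-c)@d
    if abs(t.max())>abs(t.min()): d=-d; t=-t
    lo,hi=t.min(),t.max(); q=t<lo+25e-3; q2=t>hi-36e-3
    side=(P-c)@np.array([-d[1],d[0]])
    print('blob px',ce[k],st[k],'len mm',(hi-lo)*1e3,'dir deg',np.degrees(np.arctan2(d[1],d[0])))
    print('head',c+d*(hi-.019),'tail',c+d*lo,'grip42',c+d*(hi-.019-.042),'tail side off mm',side[t<lo+.03].mean()*1e3, 'width tail mm',np.ptp(side[t<lo+.03])*1e3)
    return c+d*(hi-.061),d
E
python3 - <<'E'
from h import *
s,im=snap('wrist')
print(im[162,315],im[200,315],im[180,280])
g,d=fobpose(s,im,np.array([315,180])); 
plan([*g,.09],frame([*d,0],[0,0,-1]))
E
```

```text
[60 49 39] [62 49 42] [118 120 108]Traceback (most recent call last):
  File "<stdin>", line 4, in <module>
  File "h.py", line 35, in fobpose
    P=np.array([px2w((a,b),s,.009) for a,b in zip(u,v)])[:,:2]
                ~~~~^^^^^^^^^^^^^^
  File "h.py", line 27, in px2w
    r=np.linalg.inv(K)@np.array([uv[0],uv[1],1.]); o=c2w('wrist',[0,0,0],s); p=c2w('wrist',r,s)
                                                     ~~~^^^^^^^^^^^^^^^^^^^
  File "h.py", line 10, in c2w
    c=manip.camera_params(cam); p=np.array(p)
ValueError: time passes only in moves, steps and waits
```

```bash
sed -i 's/manip.camera_params(\(cam\|.wrist.\))/cp(\1)/' h.py; cat >> h.py <<'E'
import functools
cp=functools.cache(lambda n: manip.camera_params(n))
E
python3 - <<'E'
from h import *
s,im=snap('wrist')
g,d=fobpose(s,im,np.array([315,180])); 
plan([*g,.09],frame([*d,0],[0,0,-1]))
E
```

```text
blob px [314.2711556  170.52229299] [ 299  146   31   62 1099] len mm 71.97615695501992 dir deg 44.056418046182316
head [ 0.63613163 -0.15322393] tail [ 0.59806003 -0.19006177] grip42 [ 0.6059481  -0.18242932] tail side off mm 0.1682242393687483 width tail mm 13.020435629362122
t 5.22 pos [ 0.5885 -0.1444  0.2054] q [-0.09  0.87  0.63  1.41 -0.55  1.04 -0.2 ] F [ 0.1  0.4 -0. ] w 0.0852
 shift [-11.8  40.1 115.4] rows 2.9
 turn [ 0.    -0.    -0.053] rows 0.4
```

```bash
python3 -m crank '[{"dx":-4,"dy":13,"dz":25,"wx":0,"wy":0,"wz":0,"fingers":0.6},{"dx":-4,"dy":13,"dz":25,"wx":0,"wy":0,"wz":0,"fingers":0.6},{"dx":-4,"dy":14,"dz":25,"wx":0,"wy":0,"wz":0,"fingers":0.6},{"dx":0,"dy":0,"dz":25,"wx":0,"wy":0,"wz":-0.053,"fingers":0.6},{"dx":0,"dy":0,"dz":25,"wx":0,"wy":0,"wz":0,"fingers":0.6},{"dx":0,"dy":0,"dz":0,"wx":0,"wy":0,"wz":0,"fingers":0.6},{"dx":0,"dy":0,"dz":0,"wx":0,"wy":0,"wz":0,"fingers":0.6}]'
python3 - <<'E'
from h import *
s,im=snap('wrist','w2.png')
d0=manip.trace('wrist','fob'); 
for d in d0[:3]: v,u=np.nonzero(d['region']); print(d['score'],u.mean(),v.mean())
g,d=fobpose(s,im,np.array([300,200])); 
plan([*g,.0025],frame([*d,0],[0,0,-1]))
E
```

```text
t: 5.8
eef_pos: [0.6054, -0.1824, 0.0803]
eef_rot: [-0.0, 0.927, 0.374, -0.001]
ft_force: [-0.8, -0.1, 1.2]
grip_width: 0.0512
gripper_force: 0.0
0.85 183.2580720092915 55.73077816492451
0.82 281.9692727893479 176.72584499829293
0.63 420.565351101999 98.96130189646335
blob px [282.50428944 176.63259978] [ 258  139   50   96 2681] len mm 71.8843848936192 dir deg 43.78395114401677
head [ 0.63624829 -0.15387457] tail [ 0.59806819 -0.19046745] grip42 [ 0.60592622 -0.1829361 ] tail side off mm -0.006010819845326889 width tail mm 12.401105841242332
t 5.9 pos [ 0.6063 -0.1827  0.082 ] q [ 0.01  1.05  0.53  1.41 -0.62  0.85 -0.06] F [1.2 1.  0.5] w 0.0513
 shift [-0.5 -0.2 79.5] rows 1.9
 turn [ 0.002 -0.001  0.004] rows 0.0
```

View pics/w2.png

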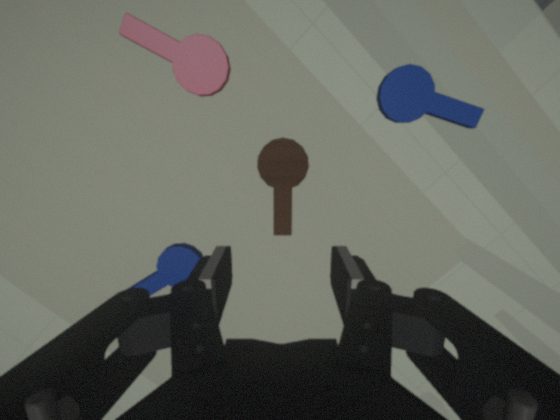

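The fob is centred: head at (283,163), tail at (283,235) between the fingers. The blue look-alike at (180,265) is clear of the descent.

```bash
python3 -m crank '[{"dx":0,"dy":0,"dz":28,"wx":0,"wy":0,"wz":0,"fingers":0.5},{"dx":0,"dy":0,"dz":28,"wx":0,"wy":0,"wz":0,"fingers":0.5},{"dx":0,"dy":0,"dz":14,"wx":0,"wy":0,"wz":0,"fingers":0.5},{"dx":0,"dy":0,"dz":8,"wx":0,"wy":0,"wz":0,"fingers":0.5},{"dx":0,"dy":0,"dz":0,"wx":0,"wy":0,"wz":0,"fingers":0.4},{"dx":0,"dy":0,"dz":0,"wx":0,"wy":0,"wz":0,"fingers":0.3},{"dx":0,"dy":0,"dz":0,"wx":0,"wy":0,"wz":0,"fingers":0}]' 40
python3 -m crank '[{"dx":0,"dy":0,"dz":0,"wx":0,"wy":0,"wz":0,"fingers":0},{"dx":0,"dy":0,"dz":0,"wx":0,"wy":0,"wz":0,"fingers":0},{"dx":0,"dy":0,"dz":0,"wx":0,"wy":0,"wz":0,"fingers":0},{"dx":0,"dy":0,"dz":0,"wx":0,"wy":0,"wz":0,"fingers":0},{"dx":0,"dy":0,"dz":0,"wx":0,"wy":0,"wz":0,"fingers":0}]' 40
```

```text
t: 6.48
eef_pos: [0.6064, -0.1828, 0.0039]
eef_rot: [0.001, 0.927, 0.375, 0.001]
ft_force: [-0.2, -0.5, -0.6]
grip_width: 0.0149
gripper_force: 0.0
t: 6.9
eef_pos: [0.6064, -0.1827, 0.004]
eef_rot: [0.001, 0.927, 0.375, 0.001]
ft_force: [-0.4, 0.4, 7.5]
grip_width: 0.0126
gripper_force: 39.1
```

```bash
python3 -m crank '[{"dx":0,"dy":0,"dz":-5,"wx":0,"wy":0,"wz":0,"fingers":0},{"dx":0,"dy":0,"dz":-20,"wx":0,"wy":0,"wz":0,"fingers":0},{"dx":0,"dy":0,"dz":-35,"wx":0,"wy":0,"wz":0,"fingers":0},{"dx":0,"dy":0,"dz":-35,"wx":0,"wy":0,"wz":0,"fingers":0},{"dx":0,"dy":0,"dz":-35,"wx":0,"wy":0,"wz":0,"fingers":0},{"dx":0,"dy":0,"dz":-35,"wx":0,"wy":0,"wz":0,"fingers":0},{"dx":0,"dy":0,"dz":-35,"wx":0,"wy":0,"wz":0,"fingers":0},{"dx":0,"dy":0,"dz":-35,"wx":0,"wy":0,"wz":0,"fingers":0},{"dx":0,"dy":0,"dz":-35,"wx":0,"wy":0,"wz":0,"fingers":0},{"dx":0,"dy":0,"dz":-10,"wx":0,"wy":0,"wz":0,"fingers":0},{"dx":0,"dy":0,"dz":0,"wx":0,"wy":0,"wz":0,"fingers":0}]' 40
cat >> h.py <<'E'
M=np.array([.6025,.149,.217]); YAW=np.radians(177.8)
def gframe(M=None,yaw=None):
    M=globals()['M'] if M is None else M; yaw=YAW if yaw is None else yaw
    l=np.array([np.cos(yaw),np.sin(yaw),0]); c,s_=np.cos(np.radians(40)),np.sin(np.radians(40))
    x=c*l-s_*np.array([0,0,1]); z=s_*l+c*np.array([0,0,1]); return M,np.c_[x,np.cross(z,x),z]
def gpt(p): m,G=gframe(); return m+G@(np.array(p)/1000)
def tool_rot(): m,G=gframe(); return frame(G[:,0],-G[:,2])
E
python3 - <<'E'
from h import *
s,im=snap('wrist','w3.png'); print('target',gpt([-77,0,3]))
plan(gpt([-77,0,3]),tool_rot()); l=np.array([np.cos(YAW),np.sin(YAW),0])
plan(gpt([-77,0,3])+[0.02,0,.04],frame(l,[0,0,-1]))
E
```

```text
t: 7.82
eef_pos: [0.6061, -0.183, 0.2863]
eef_rot: [0.002, 0.927, 0.374, 0.002]
ft_force: [-0.7, 0.4, -1.5]
grip_width: 0.0124
gripper_force: 39.2
target [0.659515   0.1468097  0.26879278]
t 7.87 pos [ 0.6058 -0.1826  0.2841] q [-0.01  0.83  0.65  1.17 -0.49  1.29 -0.19] F [-0.5  0.6 -2. ] w 0.0122
 shift [ 267.4 -199.8   15.2] rows 8.0
 turn [-0.805 -0.342 -2.22 ] rows 19.1
t 7.87 pos [ 0.6058 -0.1826  0.2841] q [-0.01  0.83  0.65  1.17 -0.49  1.29 -0.19] F [-0.5  0.6 -2. ] w 0.0122
 shift [ 281.9 -185.8  -24.8] rows 8.1
 turn [ 3.000e-03  2.000e-03 -2.336e+00] rows 18.7
```

View pics/w3.png

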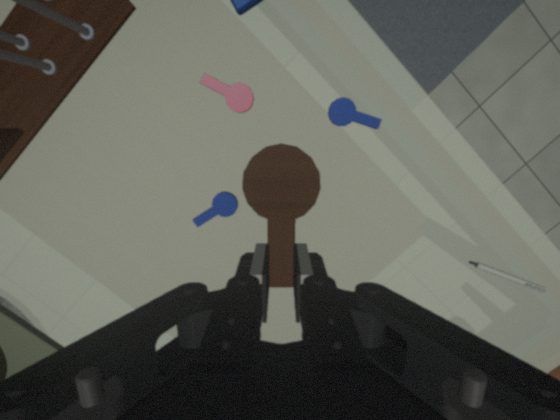

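The fob is gripped straight, with its head at (281,182) and the pads on the tail near (281,265). I'll turn it towards the chute in place first.

```bash
python3 -m crank '[{"dx":0,"dy":0,"dz":-3,"wx":0,"wy":0,"wz":-0.12,"fingers":0},{"dx":0,"dy":0,"dz":-3,"wx":0,"wy":0,"wz":-0.12,"fingers":0},{"dx":0,"dy":0,"dz":-3,"wx":0,"wy":0,"wz":-0.12,"fingers":0},{"dx":0,"dy":0,"dz":-3,"wx":0,"wy":0,"wz":-0.12,"fingers":0},{"dx":0,"dy":0,"dz":-3,"wx":0,"wy":0,"wz":-0.12,"fingers":0},{"dx":0,"dy":0,"dz":-3,"wx":0,"wy":0,"wz":-0.12,"fingers":0},{"dx":0,"dy":0,"dz":-3,"wx":0,"wy":0,"wz":-0.12,"fingers":0},{"dx":0,"dy":0,"dz":-3,"wx":0,"wy":0,"wz":-0.12,"fingers":0},{"dx":0,"dy":0,"dz":-3,"wx":0,"wy":0,"wz":-0.12,"fingers":0},{"dx":0,"dy":0,"dz":-3,"wx":0,"wy":0,"wz":-0.12,"fingers":0},{"dx":0,"dy":0,"dz":0,"wx":0,"wy":0,"wz":-0.12,"fingers":0},{"dx":0,"dy":0,"dz":0,"wx":0,"wy":0,"wz":-0.12,"fingers":0}]'
python3 -m crank '[{"dx":0,"dy":0,"dz":0,"wx":0,"wy":0,"wz":-0.12,"fingers":0},{"dx":0,"dy":0,"dz":0,"wx":0,"wy":0,"wz":-0.12,"fingers":0},{"dx":0,"dy":0,"dz":0,"wx":0,"wy":0,"wz":-0.12,"fingers":0},{"dx":0,"dy":0,"dz":0,"wx":0,"wy":0,"wz":-0.12,"fingers":0},{"dx":0,"dy":0,"dz":0,"wx":0,"wy":0,"wz":-0.12,"fingers":0},{"dx":0,"dy":0,"dz":0,"wx":0,"wy":0,"wz":-0.12,"fingers":0},{"dx":0,"dy":0,"dz":0,"wx":0,"wy":0,"wz":-0.12,"fingers":0},{"dx":0,"dy":0,"dz":0,"wx":0,"wy":0,"wz":-0.05,"fingers":0},{"dx":0,"dy":0,"dz":0,"wx":0,"wy":0,"wz":0,"fingers":0}]'
python3 - <<'E'
from h import *
l=np.array([np.cos(YAW),np.sin(YAW),0])
plan(gpt([-77,0,3])+[0.025,0,.06],frame(l,[0,0,-1]))
E
```

```text
t: 8.87
eef_pos: [0.6054, -0.1822, 0.3117]
eef_rot: [-0.001, 0.447, 0.894, -0.0]
ft_force: [-0.2, 0.2, -0.8]
grip_width: 0.0123
gripper_force: 39.2
t: 9.62
eef_pos: [0.6053, -0.1824, 0.3116]
eef_rot: [-0.001, 0.021, 1.0, 0.0]
ft_force: [-0.7, 0.4, -0.5]
grip_width: 0.0125
gripper_force: 39.2
t 9.62 pos [ 0.6053 -0.1824  0.3116] q [ 0.23  0.74  0.03  1.1  -0.02  1.31  1.79] F [-0.7  0.4 -0.5] w 0.0125
 shift [-65.6 332.1 -17.2] rows 8.1
 turn [ 0.    -0.001 -0.003] rows 0.0
```

```bash
python3 -m crank '[{"dx":-7,"dy":37,"dz":-2,"wx":0,"wy":0,"wz":0,"fingers":0},{"dx":-7,"dy":37,"dz":-2,"wx":0,"wy":0,"wz":0,"fingers":0},{"dx":-7,"dy":37,"dz":-2,"wx":0,"wy":0,"wz":0,"fingers":0},{"dx":-7,"dy":37,"dz":-2,"wx":0,"wy":0,"wz":0,"fingers":0},{"dx":-7,"dy":37,"dz":-2,"wx":0,"wy":0,"wz":0,"fingers":0},{"dx":-7,"dy":37,"dz":-2,"wx":0,"wy":0,"wz":0,"fingers":0},{"dx":-8,"dy":37,"dz":-2,"wx":0,"wy":0,"wz":0,"fingers":0},{"dx":-8,"dy":37,"dz":-2,"wx":0,"wy":0,"wz":0,"fingers":0},{"dx":-8,"dy":36,"dz":-2,"wx":0,"wy":0,"wz":0,"fingers":0}]'
python3 -m crank '[{"dx":0,"dy":0,"dz":0,"wx":0,"wy":-0.1,"wz":0,"fingers":0},{"dx":0,"dy":0,"dz":0,"wx":0,"wy":-0.1,"wz":0,"fingers":0},{"dx":0,"dy":0,"dz":0,"wx":0,"wy":-0.1,"wz":0,"fingers":0},{"dx":0,"dy":0,"dz":0,"wx":0,"wy":-0.1,"wz":0,"fingers":0},{"dx":0,"dy":0,"dz":0,"wx":0,"wy":-0.1,"wz":0,"fingers":0},{"dx":0,"dy":0,"dz":0,"wx":0,"wy":-0.1,"wz":0,"fingers":0},{"dx":0,"dy":0,"dz":0,"wx":0,"wy":-0.098,"wz":0,"fingers":0},{"dx":0,"dy":0,"dz":0,"wx":0,"wy":0,"wz":0,"fingers":0},{"dx":0,"dy":0,"dz":0,"wx":0,"wy":0,"wz":0,"fingers":0}]'
python3 - <<'E'
from h import *
s,im=snap('wrist','w4.png')
plan(gpt([-77,0,3]),tool_rot())
for n in('guide','chute','exit','tray','fob_head','fob_tail'):
    print(n,[(np.round(c2w('wrist',d['location'],s),4).tolist(),round(d['score'],2)) for d in manip.place_of('wrist',n)[:2]])
print('fob_head exp',s['eef_pos']+q2R(s['eef_rot']).apply([.042,0,0]))
E
```

```text
t: 10.37
eef_pos: [0.6859, 0.1486, 0.3301]
eef_rot: [-0.0, 0.023, 1.0, -0.0]
ft_force: [-0.3, 0.0, 0.1]
grip_width: 0.0123
gripper_force: 39.2
t: 11.12
eef_pos: [0.687, 0.1471, 0.3291]
eef_rot: [0.305, 0.022, 0.952, -0.008]
ft_force: [0.2, 0.7, -0.0]
grip_width: 0.0123
gripper_force: 39.3
t 11.17 pos [0.6878 0.1468 0.3296] q [-0.51  0.61  0.28  1.58  0.15  0.39  1.07] F [0.2 1.2 0.3] w 0.0122
 shift [58.3 -1.2 33.1] rows 1.6
 turn [-0.007 -0.079 -0.006] rows 0.6
guide []
chute [([0.6599, 0.1522, 0.3046], 0.67)]
exit []
tray []
fob_head [([0.7312, -0.1779, 0.0073], 0.81), ([0.6566, 0.1515, 0.3092], 0.68)]
fob_tail [([0.7015, 0.1434, 0.3391], 0.88), ([0.7508, -0.2303, 0.0078], 0.59)]
fob_head exp [0.65285046 0.14870767 0.30473551]
```

View pics/w4.png

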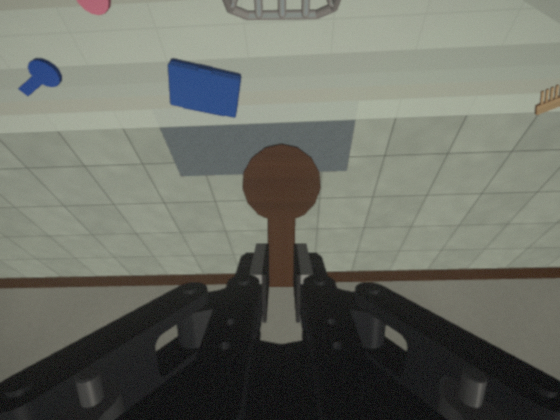

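The rim hoop is at the top edge, spanning x = 223 to 340 with its centre near u = 281, in line with the head at (281,182). I'll finish the tilt, move closer and look again.

```bash
python3 -m crank '[{"dx":0,"dy":0,"dz":0,"wx":-0.007,"wy":-0.078,"wz":-0.006,"fingers":0},{"dx":10,"dy":-0.5,"dz":15,"wx":0,"wy":0,"wz":0,"fingers":0},{"dx":10,"dy":-0.5,"dz":14,"wx":0,"wy":0,"wz":0,"fingers":0},{"dx":10,"dy":0,"dz":0,"wx":0,"wy":0,"wz":0,"fingers":0},{"dx":0,"dy":0,"dz":0,"wx":0,"wy":0,"wz":0,"fingers":0},{"dx":0,"dy":0,"dz":0,"wx":0,"wy":0,"wz":0,"fingers":0}]'
python3 - <<'E'
from h import *
s,im=snap('wrist','w5.png')
plan(gpt([-77,0,3]),tool_rot())
for n in('guide','chute','exit','tray','fob_head'):
    print(n,[(np.round(c2w('wrist',d['location'],s),4).tolist(),round(d['score'],2)) for d in manip.place_of('wrist',n)[:2]])
# predicted rim hoop pixels
m,G=gframe(); H=np.array(cp('wrist')['hand_eye']); K=np.array(cp('wrist')['mtx'])
pts=[[0,32.5,0],[0,-32.5,0],[0,0,21.5],[0,0,-21.5],[0,0,0]]
for p in pts:
    t=q2R(s['eef_rot']).inv().apply(gpt(p)-s['eef_pos']); c=H[:3,:3].T@(t-H[:3,3]); uv=K@c; print(p,np.round(uv[:2]/uv[2]),np.round(c,3))
E
```

```text
t: 11.97
eef_pos: [0.6839, 0.1458, 0.2883]
eef_rot: [0.343, 0.018, 0.939, -0.007]
ft_force: [-0.0, -0.3, 0.9]
grip_width: 0.0122
gripper_force: 39.3
t 12.02 pos [0.6842 0.1457 0.2889] q [-0.58  0.66  0.38  1.75  0.18  0.1   1.01] F [-0.3  0.7 -0.4] w 0.0123
 shift [31.8  0.2 -0.5] rows 0.8
 turn [0.    0.002 0.001] rows 0.0
guide [([0.6016, 0.153, 0.2147], 0.71)]
chute [([0.6005, 0.151, 0.2146], 0.58)]
exit []
tray []
fob_head [([0.6564, 0.1475, 0.2629], 0.71), ([0.7306, -0.1782, 0.0029], 0.61)]
[0, 32.5, 0] [204.  28.] [-0.033 -0.079  0.128]
[0, -32.5, 0] [353.  28.] [ 0.032 -0.079  0.128]
[0, 0, 21.5] [278.   9.] [-0.001 -0.073  0.108]
[0, 0, -21.5] [279.  42.] [-0.001 -0.085  0.149]
[0, 0, 0] [279.  28.] [-0.001 -0.079  0.128]
```

View pics/w5.png

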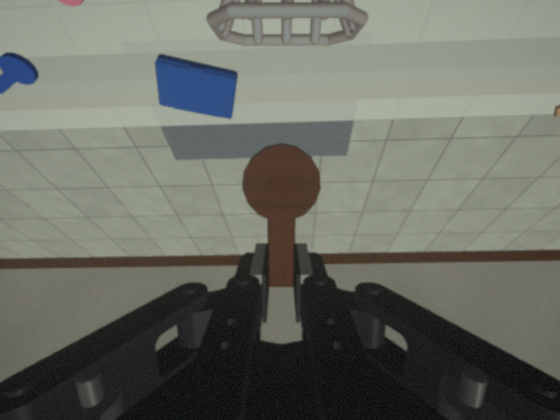

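The rim is in view: its left edge is at u≈208, right at ≈367, bottom at v≈46, with the centre at ≈287, while the head is at u=281. So the fob must go about 3 mm to the right, which is tool +y. I'll fit the hoop's position from its mask.

```bash
cat >> h.py <<'E'
def proj(P,s):
    H=np.array(cp('wrist')['hand_eye']); K=np.array(cp('wrist')['mtx'])
    t=q2R(s['eef_rot']).inv().apply(P-s['eef_pos']); c=(t-H[:3,3])@H[:3,:3]; uv=c@K.T; return uv[:,:2]/uv[:,2:]
def hoop(M):
    m,G=gframe(M); a=np.linspace(0,2*np.pi,90); b=np.linspace(0,2*np.pi,12)
    # stadium centre line 60x38, 5 mm wire
    r=19-0; L=30-19
    C=np.array([[0,np.sign(np.cos(t))*L+r*np.cos(t),r*np.sin(t)] for t in a]); N=np.c_[0*a,np.cos(a),np.sin(a)]
    P=(C[:,None]+2.5*(np.cos(b)[None,:,None]*N[:,None]+np.sin(b)[None,:,None]*np.array([1,0,0]))).reshape(-1,3)
    return m+P@G.T/1000
E
python3 - <<'E'
from h import *
from scipy.optimize import least_squares
s,im=snap('wrist')
d=manip.trace('wrist','guide'); print([(x['score'],x['region'].sum()) for x in d])
r=d[0]['region']; v,u=np.nonzero(r); print('mask u',u.min(),u.max(),'v',v.min(),v.max())
cols=np.arange(225,352,6); bot=np.array([np.nonzero(r[:,c])[0].max() for c in cols]); print(bot)
def ext(M):
    p=proj(hoop(M),s); return p
def res(M):
    p=ext(M); b=[p[np.abs(p[:,0]-c)<5][:,1].max() if (np.abs(p[:,0]-c)<5).any() else 0 for c in cols]
    return np.r_[3*(p[:,0].min()-u.min()),3*(p[:,0].max()-u.max()-1),np.array(b)-bot-1]
from scipy.optimize import minimize
for cost in (0.,.3):
    o=minimize(lambda M:(res(M)**2).sum()+cost*(((M-[.6025,.149,.217])*1000)**2).sum(),[.6025,.152,.217],method='Nelder-Mead',options=dict(initial_simplex=np.array([.6025,.152,.217])+np.r_[np.zeros((1,3)),np.eye(3)*.004]))
    print(o.x,np.round(res(o.x),1))
E
```

```text
[(0.57, np.int64(5381))]
mask u 206 367 v 0 45
[40 41 43 44 44 44 44 44 44 44 44 44 44 45 45 44 44 44 43 42 40 38]
[0.59832445 0.1525065  0.22518105] [ -0.    0.    0.    0.3  -0.3  -0.6  -0.1   0.2   0.2   0.2 -45.  -45.
 -45.  -45.  -45.  -46.   -0.8   0.2  -0.   -0.5  -0.1   0.    0.3   0.9]
[0.59848796 0.15249913 0.22481313] [  0.6  -0.8   0.    0.2  -0.3  -0.6  -0.1   0.1   0.2   0.2 -45.  -45.
 -45.  -45.  -45.  -46.   -0.9   0.1  -0.1  -0.5  -0.1  -0.    0.3   0.9]
```

```bash
python3 - <<'E'
from h import *
from scipy.optimize import minimize
s,im=snap('wrist')
f=im.astype(int); Rt=q2R(s['eef_rot'])
m=((f[:,:,0]>f[:,:,2]+12)&(f.sum(2)<260)).astype(np.uint8); m[:130]=0; m[235:]=0; m[:,:225]=0; m[:,340:]=0
n,l,st,ce=cv2.connectedComponentsWithStats(m); k=1+np.argmax(st[1:,4]); print('head blob',st[k],ce[k])
a=np.linspace(0,2*np.pi,120)
def head(o):  # o: head centre in tool frame, mm; outline both faces
    P=np.vstack([np.c_[o[0]+19*np.cos(a),o[1]+19*np.sin(a),0*a+o[2]+h] for h in(-4.5,4.5)])/1000
    return proj(Rt.apply(P)+s['eef_pos'],s)
obs=np.array([st[k,0],st[k,0]+st[k,2],st[k,1]])
for z in (-8,-4,-.5,4,10,16,20):
    p=head([42,0,z]); print(z,np.round([p[:,0].min(),p[:,0].max(),p[:,1].min()],1),obs)
o=minimize(lambda o:((np.r_[(p:=head(o))[:,0].min(),p[:,0].max(),p[:,1].min()]-obs)**2).sum(),[42,0,0],method='Nelder-Mead'); print('head centre in tool frame mm',o.x,o.fun)
E
```

```text
head blob [ 243  144   77   91 5028] [281.0101432  186.00994431]
-8 [236.1 320.6 139.4] [243 320 144]
-4 [237.3 319.5 139.1] [243 320 144]
-0.5 [238.4 318.5 138.9] [243 320 144]
4 [239.7 317.4 138.5] [243 320 144]
10 [241.3 316.  138.1] [243 320 144]
16 [242.7 314.7 137.8] [243 320 144]
20 [243.7 313.8 137.5] [243 320 144]
head centre in tool frame mm [39.51321464  1.39117496 -0.73406011] 4.222767768069812
```

```bash
python3 -m crank '[{"dx":15,"dy":2,"dz":0,"wx":0,"wy":0,"wz":0,"fingers":0},{"dx":13,"dy":1,"dz":0,"wx":0,"wy":0,"wz":0,"fingers":0},{"dx":0,"dy":0,"dz":0,"wx":0,"wy":0,"wz":0,"fingers":0},{"dx":0,"dy":0,"dz":0,"wx":0,"wy":0,"wz":0,"fingers":0}]'
sed -i 's/^M=.*/M=np.array([.6015,.1525,.217]); YAW=np.radians(178.6)/' h.py
python3 - <<'E'
from h import *
plan(gpt([-77,0,2]),tool_rot())
s,im=snap('scene'); c=cp('scene')
Rt=q2R(s['eef_rot']); a=np.linspace(0,2*np.pi,60)
pr=lambda P: cv2.projectPoints(P,np.array(c['rvec'],float),np.array(c['tvec'],float),np.array(c['mtx']),None)[0][:,0]
h=pr(hoop(None)); hd=pr(s['eef_pos']+Rt.apply(np.c_[.042+.019*np.cos(a),.019*np.sin(a),0*a-.0005]))
gd=pr(np.array([gpt([x,0,0]) for x in (0,25,232)]))
print('hoop ext',h.min(0),h.max(0),'head',hd.mean(0),hd.min(0),hd.max(0),'guide axis',gd.tolist())
u0,v0=int(h[:,0].mean())-50,int(h[:,1].mean())-37; k=8
z=cv2.resize(im[v0:v0+75,u0:u0+100],None,fx=k,fy=k,interpolation=cv2.INTER_CUBIC)[:,:,::-1].copy()
for p in h[::4]: cv2.circle(z,tuple(int(t) for t in (p-[u0,v0]+.5)*k),1,(0,255,0),-1)
for p in hd: cv2.circle(z,tuple(int(t) for t in (p-[u0,v0]+.5)*k),1,(0,0,255),-1)
cv2.imwrite('pics/s6.png',z)
for n in('guide','exit','tray','chute','fob_head'):
    print(n,[(np.round(c2w('scene',d['location'],s),4).tolist(),round(d['score'],2)) for d in manip.place_of('scene',n)[:4]])
print('head exp',s['eef_pos']+Rt.apply([.042,0,-.0005]))
E
```

```text
t: 12.75
eef_pos: [0.6624, 0.1498, 0.2702]
eef_rot: [0.343, 0.017, 0.939, -0.007]
ft_force: [1.1, 0.1, 0.2]
grip_width: 0.0121
gripper_force: 39.3
t 12.75 pos [0.6624 0.1498 0.2702] q [-0.63  0.67  0.43  1.84  0.17  0.01  0.98] F [1.1 0.1 0.2] w 0.0121
 shift [ 3.9  1.2 -0.5] rows 0.1
 turn [-0.009  0.001 -0.009] rows 0.1
hoop ext [331.10111987 158.22618689] [351.14713489 177.52521681] head [349.35277686 164.50593507] [342.50560576 161.4590367 ] [356.36775475 167.50562626] guide axis [[341.2309865474645, 167.82408182055627], [335.86824729552694, 169.50837937782418], [297.53909854477394, 181.54657265558373]]
guide [([0.5985, 0.1475, 0.2162], 0.7)]
exit [([0.4198, 0.1559, 0.0721], 0.58), ([0.5209, -0.4543, 0.0002], 0.51)]
tray [([0.3521, 0.1591, 0.0268], 0.57)]
chute [([0.599, 0.1453, 0.0007], 0.75)]
fob_head [([0.7261, -0.1833, 0.0044], 0.68), ([0.6343, 0.1512, 0.2438], 0.53), ([0.647, -0.0652, 0.005], 0.5), ([0.5211, -0.1558, 0.0051], 0.49)]
head exp [0.62999009 0.15099905 0.24354513]
```

View pics/s6.png

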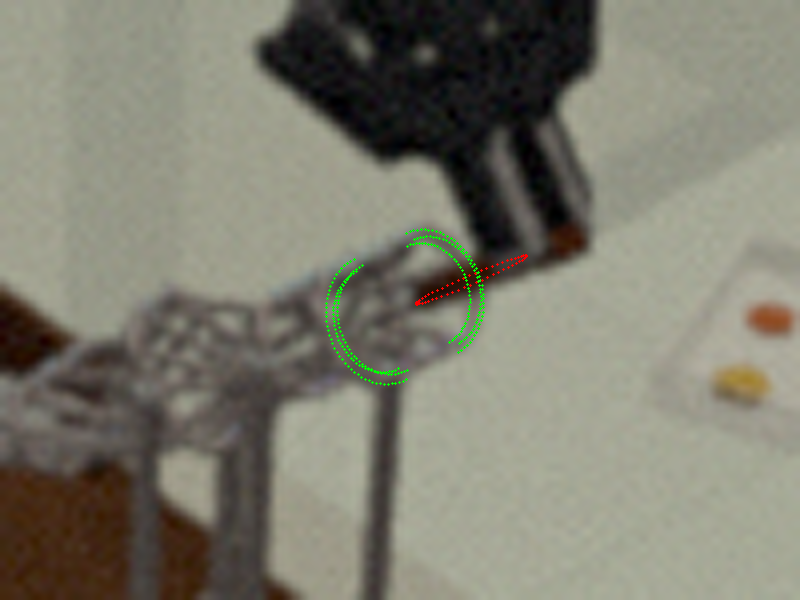

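The scene crop shows the fob pointing at the middle of the hoop, near (405,307), with the predicted hoop and head overlays matching in height. Joint 6 is almost at 0, so I'll ease the tilt a little. The slot has room for that.

```bash
python3 -m crank '[{"dx":0,"dy":1,"dz":5,"wx":0,"wy":0.12,"wz":0,"fingers":0},{"dx":8,"dy":0,"dz":1,"wx":0,"wy":0,"wz":0,"fingers":0},{"dx":8,"dy":0,"dz":1,"wx":0,"wy":0,"wz":0,"fingers":0},{"dx":4,"dy":0,"dz":0.5,"wx":0,"wy":0,"wz":0,"fingers":0},{"dx":0,"dy":0,"dz":0,"wx":0,"wy":0,"wz":0,"fingers":0},{"dx":0,"dy":0,"dz":0,"wx":0,"wy":0,"wz":0,"fingers":0}]'
cat >> h.py <<'E'
def where():
    s=manip.state(); m,G=gframe(); Rt=q2R(s['eef_rot']); h=s['eef_pos']+Rt.apply([.042,0,-.0005])
    X=Rt.as_matrix()[:,0]@G; Y=Rt.as_matrix()[:,1]@G
    print('t',round(s['t'],2),'q',np.round(s['q'],2),'Fguide',np.round(G.T@s['ft_force'],1),'w',round(s['grip_width'],4))
    print('head in guide mm',np.round(G.T@(h-m)*1000,1),'tcp',np.round(G.T@(s['eef_pos']-m)*1000,1),'nose-up',round(X[2],3),'yaw',round(X[1],3),'roll',round(Y[2],3))
E
python3 -c 'from h import *; where()'
```

```text
t: 13.55
eef_pos: [0.6503, 0.1511, 0.2526]
eef_rot: [0.299, 0.018, 0.954, -0.006]
ft_force: [1.0, -0.3, 0.2]
grip_width: 0.0128
gripper_force: 39.3
t 13.55 q [-0.57  0.67  0.33  1.81  0.19  0.12  0.99] Fguide [-0.9  0.2 -0.4] w 0.0128
head in guide mm [-18.5  -0.3   0.2] tcp [-60.3   0.2  -4.1] nose-up 0.09 yaw -0.01 roll -0.009
```

```bash
python3 -m crank '[{"dx":4,"dy":0,"dz":0.4,"wx":0,"wy":0,"wz":0,"fingers":0},{"dx":4,"dy":0,"dz":0.4,"wx":0,"wy":0,"wz":0,"fingers":0},{"dx":2,"dy":0,"dz":0.2,"wx":0,"wy":0,"wz":0,"fingers":0},{"dx":0,"dy":0,"dz":0,"wx":0,"wy":0,"wz":0,"fingers":0}]'; python3 -c 'from h import *; where()'
python3 -m crank '[{"dx":4,"dy":0,"dz":0.4,"wx":0,"wy":0,"wz":0,"fingers":0},{"dx":4,"dy":0,"dz":0.4,"wx":0,"wy":0,"wz":0,"fingers":0},{"dx":2,"dy":0,"dz":0.2,"wx":0,"wy":0,"wz":0,"fingers":0},{"dx":0,"dy":0,"dz":0,"wx":0,"wy":0,"wz":0,"fingers":0}]'; python3 -c 'from h import *; where()'
```

```text
t: 13.88
eef_pos: [0.6421, 0.1514, 0.2455]
eef_rot: [0.299, 0.018, 0.954, -0.006]
ft_force: [-0.5, 0.8, 0.0]
grip_width: 0.0125
gripper_force: 39.3
t 13.88 q [-0.59  0.67  0.35  1.84  0.19  0.09  0.98] Fguide [ 0.4 -0.8  0.3] w 0.0125
head in guide mm [-7.7 -0.3  0.1] tcp [-49.5   0.1  -4.2] nose-up 0.09 yaw -0.01 roll -0.009
t: 14.22
eef_pos: [0.6344, 0.1516, 0.239]
eef_rot: [0.299, 0.018, 0.954, -0.006]
ft_force: [-1.2, 1.0, -0.7]
grip_width: 0.0126
gripper_force: 39.3
t 14.22 q [-0.6   0.68  0.36  1.88  0.18  0.05  0.97] Fguide [ 1.4 -0.9  0.3] w 0.0126
head in guide mm [ 2.4 -0.4 -0.1] tcp [-39.4   0.1  -4.4] nose-up 0.09 yaw -0.01 roll -0.009
```

```bash
python3 -m crank '[{"dx":0,"dy":0,"dz":2.5,"wx":0,"wy":0.06,"wz":0,"fingers":0},{"dx":4,"dy":0,"dz":0.6,"wx":0,"wy":0,"wz":0,"fingers":0},{"dx":4,"dy":0,"dz":0.6,"wx":0,"wy":0,"wz":0,"fingers":0},{"dx":2,"dy":0,"dz":0.3,"wx":0,"wy":0,"wz":0,"fingers":0},{"dx":0,"dy":0,"dz":0,"wx":0,"wy":0,"wz":0,"fingers":0}]'; python3 -c 'from h import *; where()'
```

```text
t: 14.63
eef_pos: [0.6278, 0.1519, 0.2302]
eef_rot: [0.271, 0.018, 0.963, -0.006]
ft_force: [-0.4, 0.0, -1.2]
grip_width: 0.012
gripper_force: 39.3
t 14.63 q [-0.56  0.68  0.3   1.85  0.19  0.13  0.98] Fguide [ 1.1 -0.  -0.7] w 0.012
head in guide mm [12.8 -0.5 -0. ] tcp [-28.7  -0.   -6.8] nose-up 0.149 yaw -0.011 roll -0.009
```

```bash
python3 - <<'E'
from h import *
s,im=snap('wrist','w7.png')
z=cv2.resize(im[0:320,130:430],None,fx=1.8,fy=1.8,interpolation=cv2.INTER_CUBIC); cv2.imwrite('pics/w7.png',z[:,:,::-1])
E
```

```text
(no output)
```

View pics/w7.png

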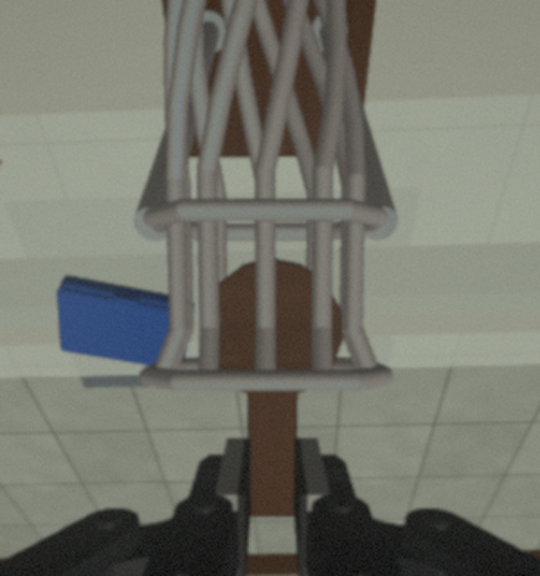

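The head sits inside the mouth under the upper rods. Its centre is at u≈273 in the zoomed crop and the mouth's at ≈266, so it is about 2 mm too far right. I'll shift it −2 mm, slide it deeper and then lower it onto the rods.

```bash
python3 -m crank '[{"dx":0,"dy":-2,"dz":0,"wx":0,"wy":0,"wz":0,"fingers":0},{"dx":3,"dy":0,"dz":0.5,"wx":0,"wy":0,"wz":0,"fingers":0},{"dx":3,"dy":0,"dz":0.5,"wx":0,"wy":0,"wz":0,"fingers":0},{"dx":0,"dy":0,"dz":0,"wx":0,"wy":0,"wz":0,"fingers":0}]'; python3 -c 'from h import *; where()'
python3 -m crank '[{"dx":2.5,"dy":0,"dz":0.4,"wx":0,"wy":0,"wz":0,"fingers":0},{"dx":2.5,"dy":0,"dz":0.4,"wx":0,"wy":0,"wz":0,"fingers":0},{"dx":0,"dy":0,"dz":0,"wx":0,"wy":0,"wz":0,"fingers":0},{"dx":0,"dy":0,"dz":0,"wx":0,"wy":0,"wz":0,"fingers":0}]'; python3 -c 'from h import *; where()'
```

```text
t: 15.02
eef_pos: [0.6233, 0.15, 0.2264]
eef_rot: [0.27, 0.018, 0.963, -0.006]
ft_force: [0.0, 0.6, -0.7]
grip_width: 0.0125
gripper_force: 39.3
t 15.02 q [-0.56  0.68  0.3   1.87  0.19  0.11  0.98] Fguide [ 0.4 -0.6 -0.5] w 0.0125
head in guide mm [18.7  1.5 -0.1] tcp [-22.8   1.9  -6.9] nose-up 0.15 yaw -0.011 roll -0.009
t: 15.35
eef_pos: [0.62, 0.1502, 0.2235]
eef_rot: [0.271, 0.018, 0.963, -0.006]
ft_force: [0.9, -0.2, -0.3]
grip_width: 0.0124
gripper_force: 39.3
t 15.35 q [-0.57  0.68  0.31  1.88  0.19  0.09  0.97] Fguide [-0.5  0.2 -0.9] w 0.0124
head in guide mm [23.1  1.4 -0.2] tcp [-18.4   1.9  -6.9] nose-up 0.149 yaw -0.011 roll -0.009
```

```bash
for i in 1 2; do :; done; python3 -m crank '[{"dx":0,"dy":0,"dz":1,"wx":0,"wy":0,"wz":0,"fingers":0},{"dx":0,"dy":0,"dz":1,"wx":0,"wy":0,"wz":0,"fingers":0},{"dx":0,"dy":0,"dz":0,"wx":0,"wy":0,"wz":0,"fingers":0}]'; python3 -c 'from h import *; where()'
python3 -m crank '[{"dx":0,"dy":0,"dz":1,"wx":0,"wy":0,"wz":0,"fingers":0},{"dx":0,"dy":0,"dz":0,"wx":0,"wy":0,"wz":0,"fingers":0}]'; python3 -c 'from h import *; where()'
```

```text
t: 15.6
eef_pos: [0.6212, 0.15, 0.2217]
eef_rot: [0.271, 0.018, 0.963, -0.006]
ft_force: [0.1, 0.3, -1.2]
grip_width: 0.0123
gripper_force: 39.3
t 15.6 q [-0.57  0.69  0.31  1.88  0.19  0.09  0.97] Fguide [ 0.7 -0.3 -1. ] w 0.0123
head in guide mm [23.3  1.6 -2.3] tcp [-18.2   2.   -9.1] nose-up 0.149 yaw -0.011 roll -0.009
t: 15.77
eef_pos: [0.6217, 0.1499, 0.2209]
eef_rot: [0.271, 0.018, 0.963, -0.006]
ft_force: [0.0, 1.3, -0.7]
grip_width: 0.0124
gripper_force: 39.3
t 15.77 q [-0.57  0.69  0.31  1.88  0.19  0.09  0.97] Fguide [ 0.5 -1.3 -0.5] w 0.0124
head in guide mm [23.5  1.6 -3.3] tcp [-18.    2.1 -10. ] nose-up 0.149 yaw -0.011 roll -0.009
```

```bash
python3 -m crank '[{"dx":0,"dy":0,"dz":1,"wx":0,"wy":0,"wz":0,"fingers":0},{"dx":0,"dy":0,"dz":0,"wx":0,"wy":0,"wz":0,"fingers":0}]'; python3 -c 'from h import *; where()'
python3 -m crank '[{"dx":0,"dy":0,"dz":1,"wx":0,"wy":0,"wz":0,"fingers":0},{"dx":0,"dy":0,"dz":0,"wx":0,"wy":0,"wz":0,"fingers":0}]'; python3 -c 'from h import *; where()'
```

```text
t: 15.93
eef_pos: [0.6222, 0.15, 0.2202]
eef_rot: [0.271, 0.018, 0.962, -0.005]
ft_force: [-1.5, -0.7, 2.6]
grip_width: 0.012
gripper_force: 39.8
t 15.93 q [-0.56  0.69  0.31  1.88  0.19  0.09  0.97] Fguide [-0.5  0.8  3. ] w 0.012
head in guide mm [23.5  1.5 -4.1] tcp [-18.    2.  -10.9] nose-up 0.149 yaw -0.011 roll -0.009
t: 16.1
eef_pos: [0.6228, 0.15, 0.2196]
eef_rot: [0.271, 0.018, 0.962, -0.005]
ft_force: [-4.6, -0.6, 8.2]
grip_width: 0.0123
gripper_force: 40.4
t 16.1 q [-0.56  0.69  0.31  1.88  0.19  0.09  0.97] Fguide [-1.7  0.8  9.2] w 0.0123
head in guide mm [23.4  1.5 -5. ] tcp [-18.    2.  -11.7] nose-up 0.149 yaw -0.011 roll -0.009
```

The force normal to the slope rose from 0 to 3 and then 9 N at exactly the expected resting height. I'll ease the load and release.

```bash
python3 -m crank '[{"dx":0,"dy":0,"dz":-0.7,"wx":0,"wy":0,"wz":0,"fingers":0},{"dx":0,"dy":0,"dz":0,"wx":0,"wy":0,"wz":0,"fingers":0}]'; python3 -c 'from h import *; where()'
python3 -m crank '[{"dx":0,"dy":0,"dz":0,"wx":0,"wy":0,"wz":0,"fingers":0.3},{"dx":0,"dy":0,"dz":0,"wx":0,"wy":0,"wz":0,"fingers":0.6},{"dx":0,"dy":0,"dz":0,"wx":0,"wy":0,"wz":0,"fingers":0.6},{"dx":0,"dy":0,"dz":0,"wx":0,"wy":0,"wz":0,"fingers":0.6},{"dx":0,"dy":0,"dz":0,"wx":0,"wy":0,"wz":0,"fingers":0.6},{"dx":0,"dy":0,"dz":0,"wx":0,"wy":0,"wz":0,"fingers":0.6},{"dx":0,"dy":0,"dz":0,"wx":0,"wy":0,"wz":0,"fingers":0.6},{"dx":0,"dy":0,"dz":0,"wx":0,"wy":0,"wz":0,"fingers":0.6},{"dx":0,"dy":0,"dz":0,"wx":0,"wy":0,"wz":0,"fingers":0.6},{"dx":0,"dy":0,"dz":0,"wx":0,"wy":0,"wz":0,"fingers":0.6}]'
python3 - <<'E'
from h import *
where()
for cam in('wrist','scene','top'):
    s,im=snap(cam,'r_'+cam+'.png')
    print(cam,[(np.round(c2w(cam,d['location'],s),3).tolist(),round(d['score'],2)) for d in manip.place_of(cam,'fob_head')[:5]])
E
```

```text
t: 16.27
eef_pos: [0.6223, 0.15, 0.2201]
eef_rot: [0.271, 0.018, 0.962, -0.005]
ft_force: [-2.2, -0.4, 4.1]
grip_width: 0.0123
gripper_force: 39.8
t 16.27 q [-0.56  0.69  0.31  1.88  0.19  0.09  0.97] Fguide [-1.   0.5  4.6] w 0.0123
head in guide mm [23.5  1.5 -4.2] tcp [-18.   2. -11.] nose-up 0.149 yaw -0.011 roll -0.009
t: 17.1
eef_pos: [0.6223, 0.15, 0.2199]
eef_rot: [0.271, 0.018, 0.962, -0.006]
ft_force: [-0.5, 0.6, -0.2]
grip_width: 0.051
gripper_force: 0.0
t 17.1 q [-0.56  0.69  0.31  1.88  0.19  0.09  0.97] Fguide [ 0.5 -0.6  0.2] w 0.051
head in guide mm [23.6  1.5 -4.4] tcp [-17.8   2.  -11.2] nose-up 0.149 yaw -0.011 roll -0.009
wrist [([0.648, -0.071, 0.008], 0.91), ([0.732, -0.18, 0.006], 0.68)]
scene [([0.327, 0.152, 0.02], 0.63), ([0.644, -0.065, 0.004], 0.54), ([0.725, -0.182, 0.006], 0.51), ([0.522, -0.154, 0.002], 0.46)]
top [([0.731, -0.182, 0.005], 0.69), ([0.519, -0.155, 0.005], 0.65), ([0.647, -0.069, 0.002], 0.48)]
```

```bash
python3 -m crank '[{"dx":-12,"dy":0,"dz":-4,"wx":0,"wy":0,"wz":0,"fingers":0.6},{"dx":-25,"dy":0,"dz":-10,"wx":0,"wy":0,"wz":0,"fingers":0.6},{"dx":-25,"dy":0,"dz":-20,"wx":0,"wy":0,"wz":0,"fingers":0.6},{"dx":-20,"dy":0,"dz":-20,"wx":0,"wy":0,"wz":0,"fingers":0.6},{"dx":0,"dy":0,"dz":0,"wx":0,"wy":0,"wz":0,"fingers":0.6},{"dx":0,"dy":0,"dz":0,"wx":0,"wy":0,"wz":0,"fingers":0.6},{"dx":0,"dy":0,"dz":0,"wx":0,"wy":0,"wz":0,"fingers":0.6}]'
python3 - <<'E'
from h import *
where()
s,a=snap('scene'); s,b=snap('top')
A=cv2.resize(a[145:215,240:310],(500,500),interpolation=cv2.INTER_CUBIC); B=cv2.resize(b[245:295,210:260],(300,300),interpolation=cv2.INTER_CUBIC)
z=np.zeros((500,800,3),np.uint8); z[:,:500]=A; z[:300,500:]=B; cv2.imwrite('pics/end.png',z[:,:,::-1])
for n in('fob_tail','fob_head','square_fob'): print(n,[(np.round(c2w('top',d['location'],s),3).tolist(),round(d['score'],2)) for d in manip.place_of('top',n)[:5]])
E
```

```text
t: 17.98
eef_pos: [0.6637, 0.1484, 0.3081]
eef_rot: [0.27, 0.018, 0.963, -0.006]
ft_force: [-0.0, -0.4, -0.6]
grip_width: 0.0514
gripper_force: 0.0
t 17.98 q [-0.47  0.6   0.2   1.62  0.19  0.42  1.05] Fguide [ 0.4  0.4 -0.4] w 0.0514
head in guide mm [-64.9   2.1  36.5] tcp [-106.3    2.6   29.7] nose-up 0.15 yaw -0.011 roll -0.009
fob_tail [([0.754, -0.233, 0.008], 0.65), ([0.471, -0.138, 0.01], 0.51), ([0.629, -0.012, 0.005], 0.43), ([0.569, 0.486, -0.001], 0.24)]
fob_head [([0.522, -0.155, 0.002], 0.5), ([0.731, -0.185, 0.003], 0.47), ([0.646, -0.069, 0.004], 0.45)]
square_fob [([0.491, -0.277, -0.003], 0.57)]
```

View pics/end.png

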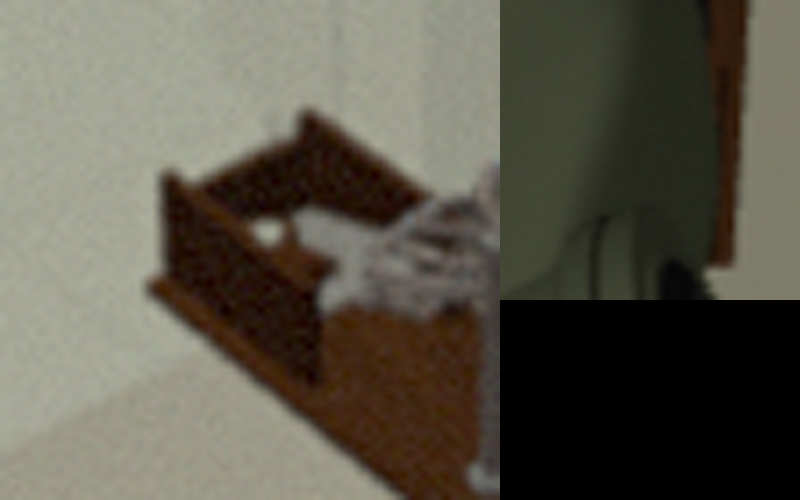

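The fob lies in the tray at (285,245) in the crop, and the bright metal plate shows on its head at (270,232). The gripper is clear, so I'm handing the job in.

```bash
python3 -c 'from bench import manip; print(manip.job_done())'
```

```text
the job is handed in; nothing more can be done
None
```

The round-headed fob went head first into the mouth, was let go once the force showed its head resting on the rods, and now lies in the catch tray, metal plate up; the job is handed in at about 18 s.

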